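# Sort solder tins by feel into the stock lanes

## Robot

A 7-joint arm with a two-finger parallel gripper is mounted at the origin on the work surface. World frame = base frame: x ahead of the robot, y to its left, z up, the work surface at z = 0. Lengths are in mm, angles in rad, forces in N, time in s.
With the tool pointing down it reaches from about 400 to 875 mm from the base axis. Payload 6.5 kg.
Tool frame: the origin (TCP) lies on the mounting face of the last link; the fingertips stand 166 mm ahead of it and the grasp point (between the pads) lies 147 mm ahead of it (robot.tips_ahead is the distance from the TCP to the fingertips, in mm); z points along the fingers, y is the direction in which the jaws open and shut (so a half turn about z gives the same grasp; the last joint's range is limited). The gripper opens to 88 mm and grips with 3 to 60 N. Pads are 18 mm wide; open, the fingers measure 123 mm over their backs; the gripper's body (75 mm by 187 mm) begins 45 mm behind the grasp point.
Start: joints at [-1.318, 0.536, -0.004, 1.538, 0.003, 1.067, -0.071], TCP at [203.718, 617.243, 404.716] pointing down, gripper open.
Joint ranges: [-2.7, 2.7], [-0.37, 2.16], [-1.27, 1.26], [0.24, 2.4], [-1.31, 4.45], [0.19, 1.91], [-2.76, 2.76]. Speed limits (rad/s): [2.39, 2.39, 3.14, 3.14, 3.14, 3.14, 3.14].

## Interface

Orientations are given as a rotation vector (axis times angle).
In Python, from rig import robot gives the robot as it stands.
- The arm moves only by the tool arm_command, never from a script. Its arguments are lists of equal length, an entry for each row: "offset": the shift along the world's x, y, z in mm, a list of three; "roll": the turn about the world's z in rad. A call has 1 to 10 rows; each row shifts and turns the commanded pose from where the row before left it; what a row does not reach is not made up. A row lasts 1/8 s, in which the tool goes at most 62.5 mm and 10.7 degrees, less where a joint would pass 70% of its speed; a pose out of reach is approached as far as the arm can. A call is refused whole if a number of a shift passes 62.5 or a number of a turn 0.188, either way. A call with a gripper value outside its range is refused whole. "claw" is the closure, from 0 (fully open) to 1 (shut), set as the call begins (left out, the last holds). The fingers move at their own pace and stop on an object; the grip force is fixed at half the most. Time passes only in rows, so rows that do not move let the fingers close. It gives the time, the measured TCP pose, the force and the opening at its end, in the units of the state.
- robot.state(): the state, without advancing time (a new reading comes with each control period).
- robot.camera(name): name is "scene" or "side" or "wrist"; returns (picture, depth): 384x512x3 uint8, blue, green, red; 384x512 float32, mm along the optical axis (not along the pixel's ray), 0 where there is no reading.
- robot.camera_info(name): a dict with "K" (3x3 intrinsics, pixels), "rvec" (rotation vector, rad) and "tvec" (3), from world to camera coordinates, as OpenCV has them; the wrist camera has in their place "hand_eye" (4x4, takes a point from camera to tool coordinates, whose origin is the TCP and whose axes are the flange's). Camera axes: x right, y down, z forward; pixel columns grow to the right and rows downward; lengths in mm; the calibration is good to about 2 mm. A picture is of the moment at which its call begins: read the wrist's pose just before it. camera_info takes no time and is no camera call.
- robot.hand_in(): hands the job in, once; it reports no verdict.
The state is a dict: "clock": time; "joints": joint angles; "qvel": joint speeds; "effort": joint torques, N m; "ee_pos": TCP position; "eef_rot": TCP orientation; "wrist_force": force on the tool from outside, world axes, zero at the start; "ft_torque": the same for the moment, N m; "finger_gap": opening from 0.0 (shut) to 1.0 (fully open).
Only numpy, scipy, OpenCV 4.12 (cv2) and the standard library are available. Lean on these libraries where they do the work, as an engineer would, in place of code of your own. Each camera call takes 0.05 s, during which the arm holds its last target. There are 200 camera calls.

## Task

Two identical sealed solder tins stand on the bench, one full and the other nearly used up: lift one just clear of the bench and hold it there a moment to feel by its weight which it is. Then set the full tin into the green lane and the used-up one into the yellow lane, and slide each back along the lane, upright and gently (under 35 N), until it has pushed the red pin fully into the lane's black stop block without shoving the block itself back. Leave both standing there, let go, and do not disturb the other things on the bench.

Things in the scene. Friction and masses are not known exactly. Their poses are not given: they have to be found in the camera images.
- tin_a: sealed round solder tin, bare metal with a blue band and blue lid, 50 mm diameter, 80 mm tall, standing upright; origin at the centre of its underside, z up. Either full (about 0.62 kg, 6 N) or nearly used up (about 0.15 kg, 1.5 N); the other tin is the opposite, and which is which changes every time.
- tin_b: the second tin, identical to tin_a in looks and size; full if tin_a is used up and the reverse.
- lane_full: fixed steel channel for one tin, painted green; takes the full tin. Origin under its floor; x along it from the open front to the back stop, y across, z up. Floor 6 mm thick, 60 mm wide inside; walls 5 mm thick, tops 24 mm above the bench, from x = -85 (front) to +105 mm. A black stop block (54 mm wide, top 77 mm up) stands across it, its face clamped anywhere from x = +21 to +55 mm.
- start_full (a point): set-down point on the green lane's floor near its open front (x = -55 mm, 6 mm above the bench): a tin centred here is clear of walls, pin and stop. How far back from here the stop is clamped is not measured and changes every time; the tin must be slid until the pin is felt.
- lane_used: fixed steel channel for one tin, painted yellow; takes the used-up tin. Origin under its floor; x along it from the open front to the back stop, y across, z up. Floor 6 mm thick, 60 mm wide inside; walls 5 mm thick, tops 24 mm above the bench, from x = -85 (front) to +105 mm. A black stop block (54 mm wide, top 77 mm up) stands across it, its face clamped anywhere from x = +21 to +55 mm.
- start_used (a point): set-down point on the yellow lane's floor near its open front (x = -55 mm, 6 mm above the bench): a tin centred here is clear of walls, pin and stop. How far back from here the stop is clamped is not measured and changes every time; the tin must be slid until the pin is felt.
- pin_full (a joint): travel of the green lane's red pin (18 mm across, 61 mm above the bench) into its stop block, m: 0 = sticking out 8 mm towards the open front, 0.008 = flush with the block's face. It slides against a steady friction of about 4 N and stays where pushed; once it is flush the tin meets the block.
- pin_used (a joint): the same for the yellow lane's red pin.
- block_full (a joint): how far the green lane's black stop block has been shoved back from where it was clamped, m; 0 at the start, wherever that is. It holds still up to about 18 N and slips back under more.
- block_used (a joint): the same for the yellow lane's stop block.
- flux_bottle: bystander: standing white bottle with a red label, 60 mm diameter, 160 mm tall; origin under its centre.
- spool: bystander: standing metal solder spool, 56 mm diameter, 36 mm tall; origin under its centre.
- brush: bystander: wooden block brush 100 x 35 x 31 mm, its length along its x; origin under its centre.

How it is judged (in metres and radians):
On the way, in this order (a step that is already met when the one before it is completed fails the run):
1. one tin is lifted just clear of the bench and held (underside 4 to 80 mm up) (((height (world z) of tin_a between 0.004 and 0.08 m and contact force between tin_a and the fingers above 1 N and linear speed of tin_a below 0.2 m/s) or (height (world z) of tin_b between 0.004 and 0.08 m and contact force between tin_b and the fingers above 1 N and linear speed of tin_b below 0.2 m/s))), for 0.3 s.
2. a tin has pushed the pin of a lane in (value of joint any of pin_full, pin_used above 0.006 m), for 0.1 s.
At the end, for the whole second after the job is handed in: Full tin on the green lane's floor, used-up tin on the yellow's (pressing on it over / under 3.8 N), upright within 0.1 rad, at rest, at the stops (lane x -16 to +36 mm, within 10 mm of the middle), both red pins in by over 6 of 8 mm (value of joint each of pin_full, pin_used above 0.006 m and ((x of tin_a in the frame of lane_full between -0.016 and 0.036 m and y of tin_a in the frame of lane_full between -0.01 and 0.01 m and angle between each of tin_a, tin_b's own z axis and vertical below 0.1 rad and linear speed of each of tin_a, tin_b below 0.01 m/s and contact force between tin_a and lane_full above 3.8 N and z of tin_a in the frame of lane_full below 0.009 m and x of tin_b in the frame of lane_used between -0.016 and 0.036 m and y of tin_b in the frame of lane_used between -0.01 and 0.01 m and contact force between tin_b and lane_used below 3.8 N and z of tin_b in the frame of lane_used below 0.009 m) or (x of tin_b in the frame of lane_full between -0.016 and 0.036 m and y of tin_b in the frame of lane_full between -0.01 and 0.01 m and angle between each of tin_b, tin_a's own z axis and vertical below 0.1 rad and linear speed of each of tin_b, tin_a below 0.01 m/s and contact force between tin_b and lane_full above 3.8 N and z of tin_b in the frame of lane_full below 0.009 m and x of tin_a in the frame of lane_used between -0.016 and 0.036 m and y of tin_a in the frame of lane_used between -0.01 and 0.01 m and contact force between tin_a and lane_used below 3.8 N and z of tin_a in the frame of lane_used below 0.009 m))); the robot touches nothing.
It fails at once if a tin is pressed or knocked against a lane, its stop or its pin with more than 35 N (contact force between any of tin_a, tin_b and lane_full above 35 N or contact force between any of tin_a, tin_b and lane_used above 35 N).
It fails at once if the fingers or arm press on a lane, its stop or its pin with more than 35 N (contact force between any of the arm, the fingers and lane_full above 35 N or contact force between any of the arm, the fingers and lane_used above 35 N).
It fails at once if a stop block is shoved back more than 3 mm (value of joint any of block_full, block_used above 0.003 m).
It fails at once if a tin is tipped more than 0.6 rad (angle between any of tin_a, tin_b's own z axis and vertical above 0.6 rad).
It fails at once if a bystander is moved more than 30 mm (distance of any of flux_bottle, spool, brush from where it was at the start of the episode above 0.03 m).
It also fails if it takes over 72 s, if anything falls off the work surface, if the arm or the gripper's body presses on something with over 40 N, if the wrist force passes 120 N, or if a joint passes its speed limit or range.

## Working session

There is one attempt and no reset: what is moved stays moved. The work goes in short steps, Python scripts to look and compute and a tool call to move; the robot and the scene stay as the last step left them, time stands still between calls to the robot, and variables do not carry over. Pictures are saved under pics/ and viewed, about 8 in all and at most 12, crops included, and the job is handed in when it is done.

Besides the shell and the picture viewer there is one more tool, called after "Emit:" in YAML: its name, and indented under it one key for each argument. arm_command: Moves the arm, as the interface text tells. Its arguments: {"type":"object","properties":{"offset":{"type":"array"},"roll":{"type":"array"},"claw":{"type":"number"}},"required":["offset","roll"]}

```bash
mkdir -p pics
cat > h.py <<'E'
import numpy as np, cv2
from rig import robot
def cloud(name):
    s=robot.state(); im,d=robot.camera(name); ci=robot.camera_info(name); K=np.array(ci["K"],float)
    v,u=np.mgrid[:d.shape[0],:d.shape[1]]
    P=np.stack([(u-K[0,2])/K[0,0]*d,(v-K[1,2])/K[1,1]*d,d],-1)
    if "hand_eye" in ci:
        H=np.array(ci["hand_eye"]); P=P@H[:3,:3].T+H[:3,3]
        R=cv2.Rodrigues(np.array(s["eef_rot"],float))[0]; P=P@R.T+np.array(s["ee_pos"])
    else:
        R=cv2.Rodrigues(np.array(ci["rvec"],float))[0]; P=(P-np.array(ci["tvec"]).ravel())@R
    P[d==0]=np.nan
    return im,P
E
python3 - <<'E'
from h import *
print(robot.state())
for n in("scene","side"):
    im,P=cloud(n); cv2.imwrite(f"pics/{n}0.png",im); np.save(n+"0.npy",P)
im=np.hstack([cv2.imread("pics/scene0.png"),cv2.imread("pics/side0.png")])
cv2.imwrite("pics/both0.png",cv2.resize(im,(800,300),interpolation=cv2.INTER_AREA))
E
```

```text
{'clock': 0.0, 'joints': array([-1.31820482,  0.53718272, -0.00445027,  1.53885717,  0.00260817,
        1.06731245, -0.07116898]), 'qvel': array([-0.0017281 ,  0.00092663, -0.00114079, -0.00050573, -0.00058032,
       -0.00085707, -0.00117026]), 'effort': array([-2.15407599e-03, -5.70975888e+01,  9.89340842e-01, -2.51599985e+01,
       -5.63061330e-02,  1.78767624e-02,  1.75226619e-04]), 'ee_pos': array([203.61129387, 616.94138287, 403.83421575]), 'eef_rot': array([-4.98433578e-01, -3.10164826e+00,  2.74488271e-03]), 'wrist_force': array([ 0.65216635, -0.23654581, -1.04469112]), 'ft_torque': array([ 0.04326685, -0.02675428, -0.01471995]), 'finger_gap': 0.9981125876756449}
```

View pics/scene0.png

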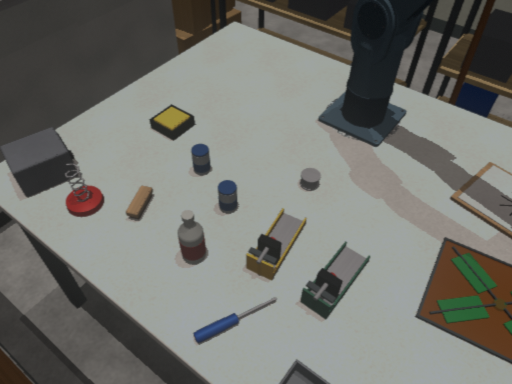

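The scene picture shows the tins at about (201,158) and (228,195), the yellow lane at (277,242), the green lane at (337,278), the bottle at (192,240), the spool at (311,178) and the brush at (140,202).

Run:
```python
from h import *
im=cv2.imread("pics/scene0.png"); P=np.load("scene00.npy") if 0 else np.load("scene0.npy")
hsv=cv2.cvtColor(im,cv2.COLOR_BGR2HSV)
for n,(u,v) in dict(t1=(201,150),t2=(228,187),ylane=(285,230),glane=(350,265),bottle=(188,218),spool=(311,175),brush=(140,200),yel=(172,120)).items(): print(n,np.round(np.nanmedian(P[v-1:v+2,u-1:u+2].reshape(-1,3),0)))
def lid(u,v):
    w=P[v-20:v+30,u-20:u+20].reshape(-1,3); w=w[(w[:,2]>74)&(w[:,2]<90)]; print('lid',len(w),(np.nanmin(w,0)+np.nanmax(w,0))/2,np.ptp(w,axis=0))
lid(201,155);lid(228,190)
# ortho map from scene, 2mm/px... 
S=np.load("side0.npy"); ims=cv2.imread("pics/side0.png")
x0,x1,y0,y1=200,900,-500,500
o=np.zeros((500,700,3),np.uint8)
for Q,I in((S,ims),(P,im)):
    m=np.isfinite(Q[...,0])
    q=Q[m];c=I[m]
    k=(q[:,0]>x0)&(q[:,0]<x1)&(q[:,2]>-20)&(q[:,2]<200)
    q=q[k];c=c[k]; r=((q[:,1]+400)/2).astype(int); cc=(q[:,0]-200).astype(int)
    print(q.min(0),q.max(0))
cv2.imwrite("pics/side0v.png",ims)
for n,Q,I in(("scene",P,im),("side",S,ims)):
    h=cv2.cvtColor(I,cv2.COLOR_BGR2HSV)
    for nm,lo,hi in(("yellow",20,35),("green",60,95)):
        m=(h[...,0]>=lo)&(h[...,0]<=hi)&(h[...,1]>90)&(Q[...,2]>12)&(Q[...,2]<30)
        q=Q[m]; print(n,nm,len(q), cv2.minAreaRect(q[:,:2].astype(np.float32)) if len(q)>5 else'')
```

```text
t1 [ 510. -248.   82.]
t2 [ 571. -100.   80.]
ylane [547.  68.   8.]
glane [536. 251.   7.]
bottle [749. -61. 161.]
spool [363.  27.  36.]
brush [ 717. -284.   32.]
yel [ 430. -446.   39.]
lid 195 [ 530.51533172 -200.98871788   79.50513711] [ 95.79589346 157.74870141  10.04253384]
lid 240 [ 572.62946789 -103.11323272   79.84798687] [50.64191614 48.96765332 11.13401529]
[  200.00020058 -1312.78976523   -19.8718117 ] [899.99676267 527.28398857 162.5790806 ]
[  200.00831524 -1315.97232287   -19.8971436 ] [899.98268725 642.85107283 188.45436376]
scene yellow 248 ((567.5868530273438, 39.3677978515625), (254.318359375, 1059.362060546875), 2.0871787071228027)
scene green 57 ((439.85894775390625, 498.58441162109375), (189.47604370117188, 131.59463500976562), 36.87532424926758)
side yellow 479 ((567.9620971679688, 22.19830322265625), (1122.5474853515625, 197.72064208984375), 68.42328643798828)
side green 68 ((590.9735717773438, 245.98788452148438), (66.66486358642578, 185.02427673339844), 89.2234115600586)
```

View pics/side0.png

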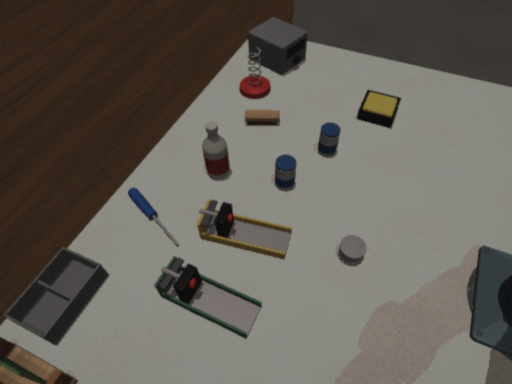

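The side picture shows both lanes running roughly along world x with the open fronts towards the robot. The blocks and red pins are at about (228,218) and (192,285), and the handles stand behind the blocks. I'll fit the lanes from the cloud.

Run:
```python
from h import *
for n in("scene","side"):
    I=cv2.imread(f"pics/{n}0.png");Q=np.load(n+"0.npy");h=cv2.cvtColor(I,cv2.COLOR_BGR2HSV)
    for nm,lo,hi,ya,yb in(("yellow",15,35,0,140),("green",50,95,160,330)):
        b=(Q[...,0]>430)&(Q[...,0]<800)&(Q[...,1]>ya)&(Q[...,1]<yb)
        m=b&(h[...,0]>=lo)&(h[...,0]<=hi)&(h[...,1]>90)
        for z0,z1 in((3,35),(19,30)):
            q=Q[m&(Q[...,2]>z0)&(Q[...,2]<z1)]; print(n,nm,len(q),cv2.minAreaRect(q[:,:2].astype(np.float32)),np.round(np.percentile(q[:,2],[5,50,95])))
        q=Q[b&(Q[...,2]>68)&(Q[...,2]<84)]; print(' block',len(q),cv2.minAreaRect(q[:,:2].astype(np.float32)), np.round(q.min(0)),np.round(q.max(0)))
    for x,y in((511,-248),(573,-103)):
        q=Q[(abs(Q[...,0]-x)<40)&(abs(Q[...,1]-y)<40)&(Q[...,2]>76)&(Q[...,2]<86)]; print(n,'lid',cv2.minEnclosingCircle(q[:,:2].astype(np.float32)),q.mean(0),len(q))
```

```text
scene yellow 455 ((594.4564208984375, 75.75912475585938), (198.51284790039062, 68.70970916748047), 8.729811668395996) [ 8. 22. 31.]
scene yellow 254 ((595.075927734375, 76.17472076416016), (197.06936645507812, 68.70814514160156), 8.956755638122559) [20. 24. 28.]
 block 231 ((642.5885009765625, 82.26079559326172), (48.891544342041016, 50.87366485595703), 50.143985748291016) [622.  55.  68.] [676. 110.  82.]Traceback (most recent call last):
  File "<stdin>", line 8, in <module>
    return _quantile_unchecked(
        a, q, axis, out, overwrite_input, method, keepdims, weights)
    return _ureduce(a,
                    func=_quantile_ureduce_func,
    ...<5 lines>...
                    overwrite_input=overwrite_input,
                    method=method)
    r = func(a, **kwargs)
    result = _quantile(arr,
                       quantiles=q,
    ...<2 lines>...
                       out=out,
                       weights=wgt)
    slices_having_nans = np.isnan(arr[-1, ...])
                                  ~~~^^^^^^^^^
IndexError: index -1 is out of bounds for axis 0 with size 0
```

Run:
```python
from h import *
for n in("scene","side"):
    I=cv2.imread(f"pics/{n}0.png");Q=np.load(n+"0.npy")
    for nm,ya,yb in(("yellow",10,145),("green",180,330)):
        b=(Q[...,0]>430)&(Q[...,0]<800)&(Q[...,1]>ya)&(Q[...,1]<yb)
        for z0,z1 in((13,35),(20,29)):
            q=Q[b&(Q[...,2]>z0)&(Q[...,2]<z1)]; print(n,nm,len(q),np.round(np.array(sum([list(r) if hasattr(r,'__len__') else [r] for r in cv2.minAreaRect(q[:,:2].astype(np.float32))],[])),1))
        q=Q[b&(Q[...,2]>55)&(Q[...,2]<84)]; print(' block',len(q), np.round(q.min(0)),np.round(q.max(0)))
    for x,y in((511,-248),(573,-103)):
        q=Q[(abs(Q[...,0]-x)<40)&(abs(Q[...,1]-y)<40)&(Q[...,2]>76)&(Q[...,2]<86)]; print(n,'lid',cv2.minEnclosingCircle(q[:,:2].astype(np.float32)),q.mean(0),len(q))
```

```text
scene yellow 489 [649.3  84.8 311.7  76.6  10.7]
scene yellow 292 [645.1  81.7 298.5  71.9   8.2]
 block 625 [622.  52.  55.] [697. 124.  82.]
scene green 477 [593.  242.6  70.7 199.1  89.1]
scene green 331 [593.  242.6  70.7 199.1  89.1]
 block 731 [619. 206.  55.] [695. 276.  82.]
scene lid ((511.1897277832031, -254.56112670898438), 25.320819854736328) [ 512.03179651 -253.28452479   80.72926501] 176
scene lid ((571.4749755859375, -102.20165252685547), 26.6746826171875) [ 573.92056619 -102.53293315   80.4768385 ] 235
side yellow 774 [648.9  86.6 311.9  76.3  10.2]
side yellow 458 [592.6  75.5 194.4  71.9   8.4]
 block 667 [620.  53.  55.] [696. 124.  80.]
side green 823 [590.9 244.   70.9 194.4  89. ]
side green 575 [590.7 244.   70.9 193.7  89. ]
 block 932 [617. 207.  55.] [693. 277.  81.]
side lid ((508.2736511230469, -253.08509826660156), 25.40207290649414) [ 508.21936474 -251.65669383   80.05130755] 229
side lid ((570.1610717773438, -102.54981994628906), 25.13962745666504) [ 569.81778488 -101.26776278   80.09203511] 276
```

Emit:
arm_command:
  offset:
    - [26, -51, -4]
    - [26, -51, -4]
    - [26, -51, -4]
    - [26, -51, -4]
    - [26, -51, -4]
    - [26, -51, -4]
    - [26, -51, -4]
    - [26, -51, -4]
    - [26, -51, -4]
    - [26, -51, -4]
  roll: [0.03, 0.03, 0.03, 0.03, 0.03, 0.03, 0.03, 0.03, 0.03, 0.03]
  claw: 0

```text
clock: 1.35
ee_pos: [464.2, 105.5, 364.6]
eef_rot: [0.028, 3.141, 0.0]
wrist_force: [0.5, 0.1, -0.4]
finger_gap: 0.999
```

Emit:
arm_command:
  offset:
    - [26, -51, -20]
    - [26, -51, -20]
    - [26, -51, -20]
    - [28, -56, -14]
    - [0, 0, 0]
    - [0, 0, 0]
  roll: [0, 0, 0, 0, 0, 0]

```text
clock: 2.1
ee_pos: [568.7, -99.9, 290.6]
eef_rot: [-0.03, -3.14, -0.001]
wrist_force: [-0.0, 1.0, 0.3]
finger_gap: 1.0
```

```bash
cat > w.py <<'E'
from h import *
import sys
def lids(tag):
    s=robot.state(); im,P=cloud("wrist"); cv2.imwrite(f"pics/{tag}.png",im); np.save(tag+".npy",P)
    print(s["clock"],np.round(s["ee_pos"],1),np.round(s["eef_rot"],3),np.round(s["wrist_force"],2))
    m=((P[...,2]>75)&(P[...,2]<86)).astype(np.uint8)
    n,l,st,_=cv2.connectedComponentsWithStats(m)
    for i in range(1,n):
        if st[i,4]>300:
            q=P[l==i]; print(st[i],cv2.minEnclosingCircle(q[:,:2].astype(np.float32)),q[:,2].mean())
lids(sys.argv[1])
E
python3 w.py w1
```

```text
2.1 [568.7 -99.9 290.6] [-3.00e-02 -3.14e+00 -1.00e-03] [-0.02  0.98  0.29]
[   0   87   55   80 3486] ((509.23443603515625, -253.11334228515625), 25.022642135620117) 79.99733939513612
[ 216  180   72   69 3905] ((570.8492431640625, -103.1592025756836), 24.962451934814453) 80.04636069088808
```

View pics/w1.png

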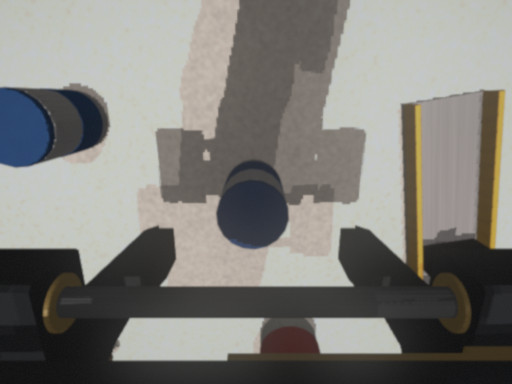

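The wrist picture shows tin t2's lid at (252,212), midway between the fingers at the jaw row. The measured position is (571,-103).

Emit:
arm_command:
  offset:
    - [2, -3, -15]
    - [0, 0, -20]
    - [0, 0, -20]
    - [0, 0, -20]
    - [0, 0, -15]
    - [0, 0, -5]
    - [0, 0, 0]
  roll: [0, 0, 0, 0, 0, 0, 0]

```text
clock: 3.02
ee_pos: [571.1, -103.4, 195.9]
eef_rot: [-0.03, -3.141, 0.0]
wrist_force: [-0.2, 0.1, 0.7]
finger_gap: 0.998
```

Emit:
arm_command:
  offset:
    - [0, 0, 0]
    - [0, 0, 0]
    - [0, 0, 0]
    - [0, 0, 0]
    - [0, 0, 0]
    - [0, 0, 0]
  roll: [0, 0, 0, 0, 0, 0]
  claw: 1

```text
clock: 3.78
ee_pos: [571.0, -103.3, 196.2]
eef_rot: [0.03, 3.141, 0.0]
wrist_force: [-1.0, 0.4, 2.8]
finger_gap: 0.563
```

Emit:
arm_command:
  offset:
    - [0, 0, 5]
    - [0, 0, 10]
    - [0, 0, 15]
    - [0, 0, 0]
    - [0, 0, 0]
    - [0, 0, 0]
    - [0, 0, 0]
    - [0, 0, 0]
  roll: [0, 0, 0, 0, 0, 0, 0, 0]

```text
clock: 4.78
ee_pos: [570.9, -103.3, 225.8]
eef_rot: [-0.03, -3.141, -0.0]
wrist_force: [-0.4, 0.6, -6.1]
finger_gap: 0.563
```

Emit:
arm_command:
  offset:
    - [0, 0, 0]
    - [0, 0, 0]
  roll: [0, 0]

```text
clock: 5.03
ee_pos: [571.0, -103.3, 226.0]
eef_rot: [-0.029, -3.141, 0.0]
wrist_force: [-0.4, 0.1, -6.3]
finger_gap: 0.564
```

The weight reads about 6 N, so t2 is the full tin and goes to the green lane.

Emit:
arm_command:
  offset:
    - [0, 0, 25]
    - [0, 0, 25]
    - [-5, 38, 0]
    - [-6, 45, 0]
    - [-6, 45, 0]
    - [-6, 45, 0]
    - [-6, 45, 0]
    - [-6, 45, 0]
    - [-5, 45, 0]
    - [-4, 40, 0]
  roll: [0, 0, 0, 0, 0, 0, 0, 0, 0, 0]

```text
clock: 6.28
ee_pos: [526.5, 246.6, 276.1]
eef_rot: [0.028, 3.141, 0.001]
wrist_force: [0.7, -0.1, -5.4]
finger_gap: 0.565
```

Emit:
arm_command:
  offset:
    - [0, 0, 0]
    - [0, 0, 0]
    - [0, 0, 0]
  roll: [0, 0, 0]

```text
clock: 6.65
ee_pos: [527.3, 243.2, 276.0]
eef_rot: [-0.033, -3.141, 0.001]
wrist_force: [-0.1, 0.3, -6.9]
finger_gap: 0.561
```

```bash
cat > lane.py <<'E'
from h import *
import sys
tag=sys.argv[1]; yc=float(sys.argv[2]); ang=np.radians(float(sys.argv[3]))
s=robot.state(); im,P=cloud("wrist"); cv2.imwrite(f"pics/{tag}.png",im)
print(s["clock"],np.round(s["ee_pos"],1),np.round(s["eef_rot"],3),np.round(s["wrist_force"],2))
q=P[(P[...,2]>20)&(P[...,2]<28)&(abs(P[...,1]-yc)<60)&(P[...,0]>400)&(P[...,0]<720)]
print(len(q),q.min(0),q.max(0))
for side in(-1,1):
    w=q[((q[:,1]-yc)*side>15)]
    for a in range(430,700,30):
        k=w[(w[:,0]>=a)&(w[:,0]<a+30)]
        if len(k)>10: print(side,a,len(k),np.round(k[:,0].min(),1),np.round(np.percentile(k[:,1],[2,50,98]),1),np.round(k[:,2].mean(),1))
E
python3 lane.py g1 244 -1
```

```text
6.65 [527.3 243.2 276. ] [-3.300e-02 -3.141e+00  1.000e-03] [-0.06  0.32 -6.93]
797 [493.27488996 207.19588835  20.06639348] [684.70497413 280.28438577  25.86832056]
-1 490 229 493.3 [210.4 213.1 215.3] 23.8
-1 520 132 520.4 [210.  212.2 214.9] 23.9
1 490 216 494.5 [274.9 277.4 280. ] 23.8
1 520 208 520.2 [274.5 277.1 279.6] 23.8
```

View pics/g1.png

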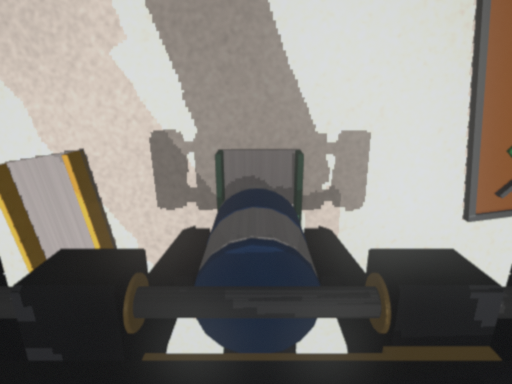

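Emit:
arm_command:
  offset:
    - [0, 1, -15]
    - [0, 0, -20]
    - [0, 0, -20]
    - [0, 0, -10]
    - [0, 0, -5]
    - [0, 0, 0]
    - [0, 0, 0]
  roll: [0, 0, 0, 0, 0, 0, 0]

```text
clock: 7.58
ee_pos: [527.3, 245.9, 206.7]
eef_rot: [0.03, 3.14, 0.001]
wrist_force: [0.2, -0.1, -6.0]
finger_gap: 0.564
```

Emit:
arm_command:
  offset:
    - [0, 0, -1]
    - [0, 0, -1]
    - [0, 0, -1]
    - [0, 0, 0]
    - [0, 0, 0]
  roll: [0, 0, 0, 0, 0]

```text
clock: 8.2
ee_pos: [527.0, 245.7, 203.1]
eef_rot: [0.03, 3.141, -0.0]
wrist_force: [-0.2, -0.7, -6.8]
finger_gap: 0.564
```

Emit:
arm_command:
  offset:
    - [0, 0, -0.7]
    - [0, 0, 0]
    - [0, 0, 0]
  roll: [0, 0, 0]

```text
clock: 8.57
ee_pos: [527.0, 245.7, 202.4]
eef_rot: [0.029, 3.141, 0.0]
wrist_force: [0.5, 0.2, -5.1]
finger_gap: 0.56
```

Emit:
arm_command:
  offset:
    - [0, 0, -0.6]
    - [0, 0, 0]
    - [0, 0, 0]
  roll: [0, 0, 0]

```text
clock: 8.95
ee_pos: [527.1, 245.7, 202.3]
eef_rot: [0.03, 3.141, 0.0]
wrist_force: [-3.5, -1.2, 6.6]
finger_gap: 0.561
```

Emit:
arm_command:
  offset:
    - [0, 0, 0.5]
    - [4, 0, 0]
    - [8, -0.3, 0]
    - [8, -0.3, 0]
    - [8, -0.3, 0]
    - [8, -0.3, 0]
    - [6, -0.3, 0]
    - [4, 0, 0]
    - [0, 0, 0]
    - [0, 0, 0]
  roll: [0, 0, 0, 0, 0, 0, 0, 0, 0, 0]

```text
clock: 10.2
ee_pos: [572.7, 244.7, 202.4]
eef_rot: [-0.029, -3.141, -0.001]
wrist_force: [-4.8, 0.2, 4.4]
finger_gap: 0.564
```

Emit:
arm_command:
  offset:
    - [1, 0, 0]
    - [1, 0, 0]
    - [0, 0, 0]
  roll: [0, 0, 0]

```text
clock: 10.58
ee_pos: [574.4, 244.7, 202.4]
eef_rot: [-0.029, -3.14, -0.001]
wrist_force: [-5.8, 0.2, 6.6]
finger_gap: 0.563
```

Emit:
arm_command:
  offset:
    - [1, 0, 0]
    - [1, 0, 0]
    - [0, 0, 0]
  roll: [0, 0, 0]

```text
clock: 10.95
ee_pos: [576.4, 244.6, 202.4]
eef_rot: [-0.029, -3.14, -0.0]
wrist_force: [-5.6, 0.1, 6.9]
finger_gap: 0.564
```

Emit:
arm_command:
  offset:
    - [1, 0, 0]
    - [1, 0, 0]
    - [0, 0, 0]
  roll: [0, 0, 0]

```text
clock: 11.32
ee_pos: [578.4, 244.5, 202.4]
eef_rot: [-0.029, -3.14, -0.0]
wrist_force: [-6.8, 0.2, 7.4]
finger_gap: 0.559
```

Emit:
arm_command:
  offset:
    - [0, 0, 0.5]
    - [1, 0, 0]
    - [0, 0, 0]
  roll: [0, 0, 0]

```text
clock: 11.7
ee_pos: [580.2, 244.0, 202.4]
eef_rot: [0.03, 3.141, -0.0]
wrist_force: [-2.0, 1.2, -2.3]
finger_gap: 0.563
```

Emit:
arm_command:
  offset:
    - [1, 0, 0]
    - [1, 0, 0]
    - [0, 0, 0]
  roll: [0, 0, 0]

```text
clock: 12.08
ee_pos: [582.3, 243.8, 202.5]
eef_rot: [0.03, 3.141, -0.001]
wrist_force: [-0.1, 0.1, -6.7]
finger_gap: 0.565
```

Emit:
arm_command:
  offset:
    - [1, 0, 0]
    - [1, 0, 0]
    - [0, 0, 0]
  roll: [0, 0, 0]

```text
clock: 12.45
ee_pos: [584.1, 244.1, 202.7]
eef_rot: [0.03, 3.141, -0.0]
wrist_force: [0.1, -0.1, -6.1]
finger_gap: 0.56
```

Emit:
arm_command:
  offset:
    - [1, 0, 0]
    - [1, 0, 0]
    - [0, 0, 0]
  roll: [0, 0, 0]

```text
clock: 12.82
ee_pos: [586.1, 244.2, 202.8]
eef_rot: [0.03, 3.141, 0.0]
wrist_force: [0.3, -0.4, -6.1]
finger_gap: 0.561
```

Emit:
arm_command:
  offset:
    - [1, 0, 0]
    - [0, 0, 0]
    - [0, 0, 0]
  roll: [0, 0, 0]

```text
clock: 13.2
ee_pos: [587.0, 244.2, 202.8]
eef_rot: [0.029, 3.141, 0.0]
wrist_force: [-0.4, -1.2, -5.5]
finger_gap: 0.561
```

Emit:
arm_command:
  offset:
    - [1, 0, 0]
    - [0, 0, 0]
    - [0, 0, 0]
  roll: [0, 0, 0]

```text
clock: 13.58
ee_pos: [588.0, 244.2, 202.8]
eef_rot: [0.029, 3.141, 0.0]
wrist_force: [0.3, 0.7, -6.7]
finger_gap: 0.564
```

Emit:
arm_command:
  offset:
    - [1, 0, 0]
    - [0, 0, 0]
    - [0, 0, 0]
  roll: [0, 0, 0]

```text
clock: 13.95
ee_pos: [589.0, 244.2, 202.7]
eef_rot: [-0.029, -3.141, 0.0]
wrist_force: [-0.0, -0.6, -7.1]
finger_gap: 0.562
```

Emit:
arm_command:
  offset:
    - [1, 0, 0]
    - [0, 0, 0]
    - [0, 0, 0]
  roll: [0, 0, 0]

```text
clock: 14.32
ee_pos: [590.0, 244.2, 202.8]
eef_rot: [0.029, 3.141, -0.0]
wrist_force: [-0.0, 0.2, -6.4]
finger_gap: 0.562
```

Emit:
arm_command:
  offset:
    - [1, 0, 0]
    - [0, 0, 0]
    - [0, 0, 0]
  roll: [0, 0, 0]

```text
clock: 14.7
ee_pos: [591.0, 244.2, 202.8]
eef_rot: [0.029, 3.141, -0.0]
wrist_force: [-0.1, -0.6, -6.3]
finger_gap: 0.562
```

Emit:
arm_command:
  offset:
    - [1, 0, 0]
    - [0, 0, 0]
    - [0, 0, 0]
  roll: [0, 0, 0]

```text
clock: 15.08
ee_pos: [592.0, 244.2, 202.8]
eef_rot: [0.029, 3.141, -0.0]
wrist_force: [-0.4, 1.5, -6.2]
finger_gap: 0.561
```

Emit:
arm_command:
  offset:
    - [1, 0, 0]
    - [0, 0, 0]
    - [0, 0, 0]
  roll: [0, 0, 0]

```text
clock: 15.45
ee_pos: [593.0, 244.2, 202.8]
eef_rot: [0.03, 3.141, 0.0]
wrist_force: [0.3, -0.5, -6.3]
finger_gap: 0.565
```

Emit:
arm_command:
  offset:
    - [1, 0, 0]
    - [0, 0, 0]
    - [0, 0, 0]
  roll: [0, 0, 0]

```text
clock: 15.82
ee_pos: [593.7, 244.2, 202.6]
eef_rot: [-0.029, -3.141, 0.0]
wrist_force: [-2.6, -0.2, -5.0]
finger_gap: 0.564
```

Emit:
arm_command:
  offset:
    - [1, 0, 0]
    - [0, 0, 0]
    - [1, 0, 0]
    - [0, 0, 0]
    - [1, 0, 0]
    - [0, 0, 0]
  roll: [0, 0, 0, 0, 0, 0]

```text
clock: 16.58
ee_pos: [597.0, 244.2, 202.7]
eef_rot: [-0.03, -3.141, 0.0]
wrist_force: [-3.5, -0.0, -6.6]
finger_gap: 0.566
```

Emit:
arm_command:
  offset:
    - [1, 0, 0]
    - [0, 0, 0]
    - [1, 0, 0]
    - [0, 0, 0]
    - [0, 0, 0]
  roll: [0, 0, 0, 0, 0]

```text
clock: 17.2
ee_pos: [599.0, 244.1, 202.7]
eef_rot: [0.03, 3.141, -0.0]
wrist_force: [-3.1, 0.4, -7.2]
finger_gap: 0.563
```

Emit:
arm_command:
  offset:
    - [0.7, 0, 0]
    - [0, 0, 0]
    - [0, 0, 0]
  roll: [0, 0, 0]

```text
clock: 17.58
ee_pos: [599.7, 244.1, 202.8]
eef_rot: [-0.03, -3.141, 0.0]
wrist_force: [-3.5, 0.1, -7.0]
finger_gap: 0.565
```

Emit:
arm_command:
  offset:
    - [0.5, 0, 0]
    - [0, 0, 0]
    - [0, 0, 0]
  roll: [0, 0, 0]

```text
clock: 17.95
ee_pos: [600.2, 244.1, 202.7]
eef_rot: [-0.03, -3.141, 0.0]
wrist_force: [-3.3, -0.7, -6.6]
finger_gap: 0.561
```

Emit:
arm_command:
  offset:
    - [0.4, 0, 0]
    - [0, 0, 0]
    - [0, 0, 0]
  roll: [0, 0, 0]

```text
clock: 18.32
ee_pos: [600.6, 244.1, 202.7]
eef_rot: [0.03, 3.141, -0.0]
wrist_force: [-3.5, 0.2, -7.6]
finger_gap: 0.561
```

Emit:
arm_command:
  offset:
    - [0.3, 0, 0]
    - [0, 0, 0]
    - [0, 0, 0]
  roll: [0, 0, 0]

```text
clock: 18.7
ee_pos: [600.9, 244.1, 202.7]
eef_rot: [0.03, 3.141, -0.0]
wrist_force: [-3.6, -0.0, -7.9]
finger_gap: 0.563
```

Emit:
arm_command:
  offset:
    - [0.3, 0, 0]
    - [0, 0, 0]
    - [0, 0, 0]
  roll: [0, 0, 0]

```text
clock: 19.08
ee_pos: [601.2, 244.1, 202.8]
eef_rot: [0.03, 3.141, -0.0]
wrist_force: [-3.5, -1.4, -8.0]
finger_gap: 0.566
```

Emit:
arm_command:
  offset:
    - [0.3, 0, 0]
    - [0, 0, 0]
    - [0, 0, 0]
  roll: [0, 0, 0]

```text
clock: 19.45
ee_pos: [601.5, 244.2, 202.8]
eef_rot: [-0.03, -3.141, 0.0]
wrist_force: [-3.7, -1.5, -8.2]
finger_gap: 0.563
```

Emit:
arm_command:
  offset:
    - [0.3, 0, 0]
    - [0, 0, 0]
    - [0, 0, 0]
  roll: [0, 0, 0]

```text
clock: 19.82
ee_pos: [601.6, 244.2, 202.7]
eef_rot: [-0.029, -3.141, 0.0]
wrist_force: [-5.5, -2.4, -6.3]
finger_gap: 0.562
```

The force rises above the pin friction, so the pin is flush. Next I lower the tin, release it and retreat.

Emit:
arm_command:
  offset:
    - [0, 0, -0.4]
    - [0, 0, 0]
  roll: [0, 0]

```text
clock: 20.08
ee_pos: [601.6, 244.2, 202.6]
eef_rot: [-0.029, -3.141, 0.0]
wrist_force: [-5.5, -0.5, -4.0]
finger_gap: 0.562
```

Emit:
arm_command:
  offset:
    - [0, 0, 0]
    - [0, 0, 0]
    - [0, 0, 0]
    - [0, 0, 0]
  roll: [0, 0, 0, 0]
  claw: 0

```text
clock: 20.58
ee_pos: [602.3, 244.3, 202.8]
eef_rot: [0.03, 3.14, 0.001]
wrist_force: [0.6, 0.2, -0.1]
finger_gap: 0.988
```

Emit:
arm_command:
  offset:
    - [0, 0, 5]
    - [0, 0, 20]
    - [0, 0, 30]
    - [0, 0, 30]
    - [-10, -20, 20]
    - [-9, -50, 0]
    - [-9, -55, 0]
    - [-9, -55, 0]
    - [-9, -55, 0]
    - [-9, -55, 0]
  roll: [0, 0, 0, 0, 0, 0, 0, 0, 0, 0]

```text
clock: 21.82
ee_pos: [546.6, -47.6, 309.0]
eef_rot: [0.029, 3.139, 0.0]
wrist_force: [1.0, 0.1, 0.1]
finger_gap: 1.0
```

Emit:
arm_command:
  offset:
    - [-9, -55, 0]
    - [-9, -55, 0]
    - [-9, -50, 0]
    - [-9, -45, 0]
    - [-10, -3, 0]
    - [0, 0, -20]
    - [0, 0, 0]
    - [0, 0, 0]
  roll: [0, 0, 0, 0, 0, 0, 0, 0]

```text
clock: 22.82
ee_pos: [501.3, -253.1, 288.3]
eef_rot: [0.028, 3.14, 0.0]
wrist_force: [-0.2, 0.1, 0.1]
finger_gap: 1.002
```

```bash
python3 - <<'E'
from h import *
im,P=cloud("side"); cv2.imwrite("pics/side1.png",im)
cv2.imwrite("pics/side1c.png",cv2.resize(im[180:360,110:310],None,fx=3,fy=3,interpolation=cv2.INTER_CUBIC))
q=P[(abs(P[...,0]-602)<40)&(abs(P[...,1]-244)<40)&(P[...,2]>83)&(P[...,2]<92)]; print(cv2.minEnclosingCircle(q[:,:2].astype(np.float32)),q[:,2].mean(),len(q))
E
python3 w.py w2
```

```text
((600.0481567382812, 244.14369201660156), 24.862390518188477) 86.55580207796778 533
22.875 [ 501.3 -253.3  288.4] [ 0.028  3.14  -0.   ] [-0.47 -0.93  0.28]
[ 220  187   73   70 3918] ((508.7966003417969, -253.99472045898438), 25.0661678314209) 80.03745946789994
```

View pics/side1c.png

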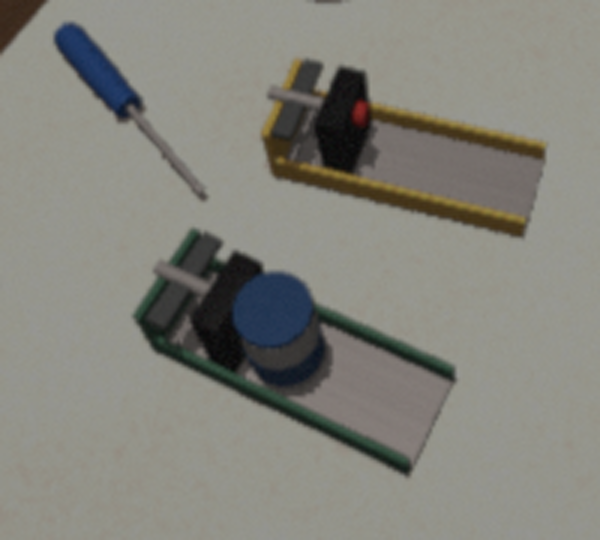

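The crop shows the full tin (275,320) upright at the green block with the pin hidden. The yellow pin at (360,112) is still out.

Emit:
arm_command:
  offset:
    - [7.5, -0.7, -15]
    - [0, 0, -20]
    - [0, 0, -20]
    - [0, 0, -20]
    - [0, 0, -13]
    - [0, 0, -4.5]
    - [0, 0, 0]
  roll: [0, 0, 0, 0, 0, 0, 0]

```text
clock: 23.8
ee_pos: [508.4, -254.6, 194.8]
eef_rot: [0.03, 3.141, -0.0]
wrist_force: [-0.0, -0.1, -0.6]
finger_gap: 0.999
```

Emit:
arm_command:
  offset:
    - [0, 0, 0]
    - [0, 0, 0]
    - [0, 0, 0]
    - [0, 0, 0]
    - [0, 0, 0]
    - [0, 0, 0]
  roll: [0, 0, 0, 0, 0, 0]
  claw: 1

```text
clock: 24.55
ee_pos: [508.3, -254.5, 195.0]
eef_rot: [0.029, 3.141, 0.0]
wrist_force: [-0.7, 0.0, 2.8]
finger_gap: 0.566
```

Emit:
arm_command:
  offset:
    - [0, 0, 5]
    - [0, 0, 10]
    - [0, 0, 15]
    - [0, 0, 0]
    - [0, 0, 0]
    - [0, 0, 0]
    - [0, 0, 0]
    - [0, 0, 0]
  roll: [0, 0, 0, 0, 0, 0, 0, 0]

```text
clock: 25.55
ee_pos: [508.2, -254.5, 224.6]
eef_rot: [-0.03, -3.141, -0.0]
wrist_force: [-0.1, 0.0, -1.0]
finger_gap: 0.567
```

It reads about 1 N, so this is the used-up tin and it goes to the yellow lane.

Emit:
arm_command:
  offset:
    - [0, 0, 25]
    - [0, 0, 25]
    - [2, 35, 0]
    - [3, 45, 0]
    - [3, 45, 0]
    - [3, 45, 0]
    - [3, 45, 0]
    - [2, 45, 0]
    - [2, 40, 0]
    - [2, 20, 0]
  roll: [0, 0, 0.025, 0.025, 0.025, 0.025, 0.025, 0.025, 0.02, 0]

```text
clock: 26.8
ee_pos: [528.2, 67.8, 274.8]
eef_rot: [-0.242, 3.132, 0.001]
wrist_force: [0.3, -0.7, -1.4]
finger_gap: 0.568
```

Emit:
arm_command:
  offset:
    - [0, 0, 0]
    - [0, 0, 0]
    - [0, 0, 0]
  roll: [0, 0, 0]

```text
clock: 27.18
ee_pos: [528.3, 63.6, 274.9]
eef_rot: [0.233, -3.133, 0.001]
wrist_force: [0.4, -0.8, -1.6]
finger_gap: 0.571
```

```bash
python3 lane.py y1 66 8.7
python3 - <<'E'
from h import *
Q=np.load("side0.npy"); 
im=cv2.imread("pics/side0.png")
u=np.array([np.cos(np.radians(8.7)),np.sin(np.radians(8.7))]);c=np.array([593.5,75.7])-10*u
for n in("scene","side"):
    Q=np.load(n+"0.npy")
    X=(Q[...,:2]-c)@u; Y=(Q[...,:2]-c)@np.array([-u[1],u[0]])
    m=(abs(Y)<25)&(X>0)&(X<100)
    for z0,z1 in((55,68),(72,80)):
        k=m&(Q[...,2]>z0)&(Q[...,2]<z1); print(n,z0,np.round(np.percentile(X[k],[0,2,10]),1),np.round(Y[k].mean(),1))
E
```

```text
27.175 [528.3  63.6 274.9] [ 2.330e-01 -3.133e+00  1.000e-03] [ 0.39 -0.84 -1.58]
804 [491.00536144  26.47992893  20.02592374] [689.72456997 104.11906828  25.87485893]
-1 490 167 500.4 [26.9 30.2 33.5] 23.8
-1 520 195 520.0 [29.7 33.4 36.4] 23.9
1 490 248 491.0 [91.  94.5 98.3] 23.7
1 520 190 520.1 [ 95.3  98.9 103.2] 23.8
scene 55 [40.8 61.7 68.1] 1.2
scene 72 [41.4 47.6 49.5] 0.3
side 55 [37.5 37.8 44.8] 1.2
side 72 [45.1 45.5 46.2] 0.7
```

Emit:
arm_command:
  offset:
    - [0, 0, -15]
    - [0, 0, -20]
    - [0, 0, -20]
    - [0, 0, -10]
    - [0, 0, -5]
    - [0, 0, -1.5]
    - [0, 0, 0]
    - [0, 0, 0]
  roll: [0, 0, 0, 0, 0, 0, 0, 0]

```text
clock: 28.22
ee_pos: [528.5, 65.5, 203.8]
eef_rot: [-0.237, 3.132, 0.0]
wrist_force: [0.4, 0.5, -1.2]
finger_gap: 0.565
```

Emit:
arm_command:
  offset:
    - [0, 0, -0.7]
    - [0, 0, 0]
    - [0, 0, 0]
  roll: [0, 0, 0]

```text
clock: 28.6
ee_pos: [528.3, 65.5, 202.7]
eef_rot: [0.237, -3.133, -0.0]
wrist_force: [-1.2, -0.3, -0.5]
finger_gap: 0.567
```

Emit:
arm_command:
  offset:
    - [0, 0, -0.5]
    - [0, 0, 0]
    - [0, 0, 0]
  roll: [0, 0, 0]

```text
clock: 28.98
ee_pos: [528.3, 65.5, 202.2]
eef_rot: [0.237, -3.133, 0.0]
wrist_force: [-0.2, -0.0, -1.1]
finger_gap: 0.564
```

Emit:
arm_command:
  offset:
    - [4, 0.6, 0]
    - [7.9, 1.2, 0]
    - [7.9, 1.2, 0]
    - [7.9, 1.2, 0]
    - [7.9, 1.2, 0]
    - [7.9, 1.2, 0]
    - [7.9, 1.2, 0]
    - [4, 0.6, 0]
    - [0, 0, 0]
    - [0, 0, 0]
  roll: [0, 0, 0, 0, 0, 0, 0, 0, 0, 0]

```text
clock: 30.22
ee_pos: [583.4, 73.8, 202.1]
eef_rot: [0.237, -3.132, 0.0]
wrist_force: [0.3, 0.2, -0.0]
finger_gap: 0.571
```

Emit:
arm_command:
  offset:
    - [2, 0.3, 0]
    - [2, 0.3, 0]
    - [0, 0, 0]
    - [0, 0, 0]
  roll: [0, 0, 0, 0]

```text
clock: 30.72
ee_pos: [587.7, 74.5, 202.2]
eef_rot: [0.237, -3.133, -0.0]
wrist_force: [0.9, 0.0, -1.5]
finger_gap: 0.565
```

Emit:
arm_command:
  offset:
    - [1, 0.15, 0]
    - [1, 0.15, 0]
    - [0, 0, 0]
    - [0, 0, 0]
  roll: [0, 0, 0, 0]

```text
clock: 31.22
ee_pos: [589.7, 74.8, 202.2]
eef_rot: [0.237, -3.133, 0.0]
wrist_force: [-0.4, -0.2, -2.4]
finger_gap: 0.567
```

Emit:
arm_command:
  offset:
    - [1, 0.15, 0]
    - [0, 0, 0]
    - [0, 0, 0]
  roll: [0, 0, 0]

```text
clock: 31.6
ee_pos: [590.7, 74.9, 202.2]
eef_rot: [0.237, -3.133, -0.0]
wrist_force: [0.1, -0.1, -0.9]
finger_gap: 0.568
```

Emit:
arm_command:
  offset:
    - [1, 0.15, 0]
    - [0, 0, 0]
    - [0, 0, 0]
  roll: [0, 0, 0]

```text
clock: 31.98
ee_pos: [591.7, 75.1, 202.2]
eef_rot: [-0.237, 3.133, -0.0]
wrist_force: [-0.1, -0.0, -2.2]
finger_gap: 0.564
```

Emit:
arm_command:
  offset:
    - [1, 0.15, 0]
    - [1, 0.15, 0]
    - [0, 0, 0]
    - [0, 0, 0]
  roll: [0, 0, 0, 0]

```text
clock: 32.48
ee_pos: [593.7, 75.4, 202.2]
eef_rot: [0.237, -3.133, -0.0]
wrist_force: [-0.4, -0.0, -1.9]
finger_gap: 0.566
```

Emit:
arm_command:
  offset:
    - [1, 0.15, 0]
    - [0, 0, 0]
    - [0, 0, 0]
  roll: [0, 0, 0]

```text
clock: 32.85
ee_pos: [594.7, 75.6, 202.2]
eef_rot: [-0.237, 3.133, 0.0]
wrist_force: [0.0, -0.1, -1.0]
finger_gap: 0.566
```

Emit:
arm_command:
  offset:
    - [1, 0.15, 0]
    - [0, 0, 0]
    - [0, 0, 0]
  roll: [0, 0, 0]

```text
clock: 33.22
ee_pos: [595.7, 75.7, 202.2]
eef_rot: [0.237, -3.133, 0.0]
wrist_force: [0.3, -0.1, -1.2]
finger_gap: 0.569
```

Emit:
arm_command:
  offset:
    - [1, 0.15, 0]
    - [0, 0, 0]
    - [0, 0, 0]
  roll: [0, 0, 0]

```text
clock: 33.6
ee_pos: [596.7, 75.8, 202.2]
eef_rot: [0.237, -3.133, 0.0]
wrist_force: [-0.2, 0.4, -1.5]
finger_gap: 0.571
```

Emit:
arm_command:
  offset:
    - [1, 0.15, 0]
    - [0, 0, 0]
    - [0, 0, 0]
  roll: [0, 0, 0]

```text
clock: 33.98
ee_pos: [597.1, 75.9, 201.9]
eef_rot: [0.237, -3.131, 0.0]
wrist_force: [-3.3, -0.5, 0.3]
finger_gap: 0.562
```

Emit:
arm_command:
  offset:
    - [1, 0.15, 0]
    - [0, 0, 0]
    - [1, 0.15, 0]
    - [0, 0, 0]
    - [1, 0.15, 0]
    - [0, 0, 0]
  roll: [0, 0, 0, 0, 0, 0]

```text
clock: 34.72
ee_pos: [600.7, 76.4, 202.0]
eef_rot: [0.237, -3.132, 0.0]
wrist_force: [-2.7, -0.0, -2.2]
finger_gap: 0.562
```

Emit:
arm_command:
  offset:
    - [1, 0.15, 0]
    - [0, 0, 0]
    - [1, 0.15, 0]
    - [0, 0, 0]
    - [0, 0, 0]
  roll: [0, 0, 0, 0, 0]

```text
clock: 35.35
ee_pos: [602.7, 76.8, 202.2]
eef_rot: [-0.237, 3.132, 0.0]
wrist_force: [-2.6, 0.4, -3.8]
finger_gap: 0.566
```

Emit:
arm_command:
  offset:
    - [0.7, 0.1, 0]
    - [0, 0, 0]
    - [0, 0, 0]
  roll: [0, 0, 0]

```text
clock: 35.72
ee_pos: [603.5, 76.9, 202.2]
eef_rot: [-0.237, 3.132, 0.0]
wrist_force: [-4.1, -1.5, -3.2]
finger_gap: 0.566
```

Emit:
arm_command:
  offset:
    - [0.5, 0.1, 0]
    - [0, 0, 0]
    - [0, 0, 0]
  roll: [0, 0, 0]

```text
clock: 36.1
ee_pos: [603.9, 76.9, 202.2]
eef_rot: [-0.237, 3.132, -0.0]
wrist_force: [-3.8, -0.0, -2.4]
finger_gap: 0.564
```

Emit:
arm_command:
  offset:
    - [0.4, 0, 0]
    - [0, 0, 0]
    - [0, 0, 0]
  roll: [0, 0, 0]

```text
clock: 36.48
ee_pos: [604.3, 77.0, 202.2]
eef_rot: [-0.237, 3.133, 0.0]
wrist_force: [-3.7, -0.7, -2.9]
finger_gap: 0.569
```

Emit:
arm_command:
  offset:
    - [0.3, 0, 0]
    - [0, 0, 0]
    - [0, 0, 0]
  roll: [0, 0, 0]

```text
clock: 36.85
ee_pos: [604.6, 77.0, 202.2]
eef_rot: [-0.237, 3.133, 0.0]
wrist_force: [-4.3, -0.6, -3.1]
finger_gap: 0.569
```

Emit:
arm_command:
  offset:
    - [0.3, 0, 0]
    - [0, 0, 0]
    - [0, 0, 0]
  roll: [0, 0, 0]

```text
clock: 37.22
ee_pos: [604.7, 77.0, 202.2]
eef_rot: [0.237, -3.132, -0.0]
wrist_force: [-5.9, -0.2, -1.6]
finger_gap: 0.568
```

Emit:
arm_command:
  offset:
    - [0.3, 0, 0]
    - [0, 0, 0]
    - [0, 0, 0]
  roll: [0, 0, 0]

```text
clock: 37.6
ee_pos: [604.9, 77.0, 202.2]
eef_rot: [0.237, -3.132, -0.0]
wrist_force: [-5.7, 0.0, -1.0]
finger_gap: 0.564
```

Emit:
arm_command:
  offset:
    - [-0.3, 0, -0.3]
    - [0, 0, -0.3]
    - [0, 0, 0]
  roll: [0, 0, 0]

```text
clock: 37.98
ee_pos: [604.8, 76.9, 201.9]
eef_rot: [0.237, -3.132, -0.0]
wrist_force: [-6.2, -0.5, 1.5]
finger_gap: 0.566
```

Emit:
arm_command:
  offset:
    - [0, 0, -0.3]
    - [0, 0, 0]
  roll: [0, 0]

```text
clock: 38.22
ee_pos: [604.8, 76.9, 201.6]
eef_rot: [0.237, -3.132, -0.0]
wrist_force: [-5.8, -0.8, 2.0]
finger_gap: 0.565
```

Emit:
arm_command:
  offset:
    - [0, 0, 0]
    - [0, 0, 0]
    - [0, 0, 0]
    - [0, 0, 0]
  roll: [0, 0, 0, 0]
  claw: 0

```text
clock: 38.72
ee_pos: [605.3, 77.0, 201.5]
eef_rot: [-0.237, 3.132, 0.0]
wrist_force: [0.3, -0.3, -0.1]
finger_gap: 0.99
```

Emit:
arm_command:
  offset:
    - [0, 0, 5]
    - [0, 0, 20]
    - [0, 0, 30]
    - [0, 0, 30]
    - [-15, -20, 20]
    - [-30, -40, 10]
    - [-30, -50, 0]
    - [-10, -50, 0]
    - [0, 0, 0]
    - [0, 0, 0]
  roll: [0, 0, 0, 0, 0, 0, 0, 0, 0, 0]

```text
clock: 39.98
ee_pos: [520.3, -82.6, 317.3]
eef_rot: [-0.237, 3.131, 0.001]
wrist_force: [-0.2, 0.2, 0.1]
finger_gap: 1.0
```

Run:
```python
from h import *
u=lambda a:np.array([np.cos(np.radians(a)),np.sin(np.radians(a))])
for n in("side","scene"):
    im,P=cloud(n); cv2.imwrite(f"pics/{n}2.png",im)
    if n=="side": cv2.imwrite("pics/side2c.png",cv2.resize(im[180:360,110:310],None,fx=3,fy=3,interpolation=cv2.INTER_CUBIC))
    for nm,x,y,c,a in(("green",601,244,(592,243.3),-1),("yellow",605,77,(593.5,75.7),8.7)):
        q=P[(abs(P[...,0]-x)<40)&(abs(P[...,1]-y)<40)&(P[...,2]>83)&(P[...,2]<92)]; (cx,cy),r=cv2.minEnclosingCircle(q[:,:2].astype(np.float32))
        d=np.array([cx,cy])-np.array(c); e=u(a); A=np.c_[q[:,:2]-q[:,:2].mean(0),np.ones(len(q))]; 
        print(n,nm,round(cx,1),round(cy,1),round(r,1),'lane x,y',d@e+10,d@[-e[1],e[0]],'z',q[:,2].mean(),'tilt',np.linalg.lstsq(A,q[:,2],rcond=None)[0][:2])
print(robot.state()["clock"],robot.state()["ee_pos"])
```

```text
side green 600.4 243.6 25.2 lane x,y 18.381648676365252 0.45108496986522395 z 86.55634920928269 tilt [ 0.00579034 -0.00332562]
side yellow 604.7 77.2 25.0 lane x,y 21.254026385327656 -0.17899575184595337 z 86.33922965745245 tilt [ 8.47144505e-06 -8.47189877e-03]
scene green 602.2 242.8 25.0 lane x,y 20.19678254116745 -0.337974429537845 z 86.38226002170315 tilt [-0.01185581 -0.00354801]
scene yellow 605.5 76.8 26.2 lane x,y 22.00636735984728 -0.7654860715742898 z 86.43068668800314 tilt [ 0.00522663 -0.00441772]
40.075 [520.43511089 -81.5418319  316.78507284]
```

View pics/side2c.png

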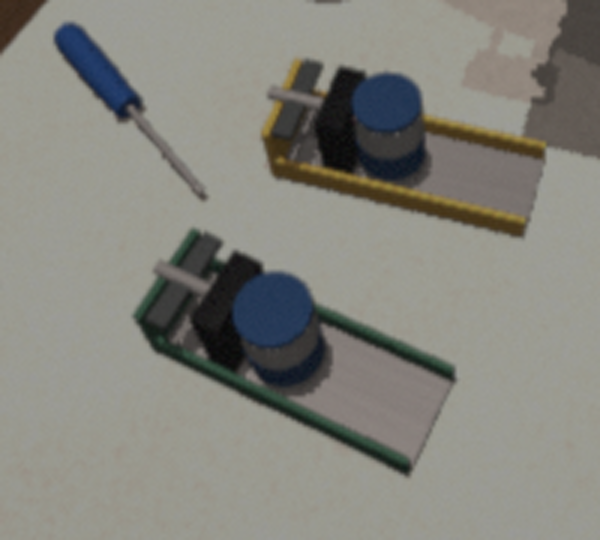

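The crop shows both tins upright against their blocks, at (275,320) in the green lane and (388,125) in the yellow lane, with no pin visible.

```bash
python3 -c "
from rig import robot
print(robot.hand_in())"
```

```text
the job is handed in; nothing more can be done
None
```

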